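# Clear the check plate and hold the mirror on its mark

## Robot

A 6-joint arm with a two-finger parallel gripper is mounted at the origin on the work surface. World frame = base frame: x ahead of the robot, y to its left, z up, the work surface at z = 0. Lengths are in mm, angles in rad, forces in N, time in s.
With the tool pointing down it reaches from about 250 to 775 mm from the base axis. Payload 4 kg.
Tool frame: the origin (TCP) lies midway between the tips of the shut fingers; the grasp point (between the pads) lies 19 mm behind it (robot.grip_point_offset is the distance from the TCP to the grasp point, in mm); x points along the fingers, y is the direction in which the jaws open and shut, and the axes are right-handed (so a half turn about x gives the same grasp; the last joint's range is limited). The gripper opens to 85 mm and grips with 20 to 120 N. Pads are 22 mm wide; open, the fingers measure 114 mm over their backs; the gripper's body (76 mm by 85 mm) begins 54 mm behind the grasp point. The pads swing forward as they close: fully open they stand 13 mm farther back than shut.
Start: joints at [1.198, 0.087, 1.371, -0, 1.684, -0.103], TCP at [146.606, 530.12, 199.941] pointing down, gripper open.
Joint ranges: [-3.1, 3.1], [-0.76, 2.03], [0.27, 2.55], [-1.08, 4.22], [0.17, 2.65], [-2.57, 2.57]. Speed limits (rad/s): [2.79, 2.79, 3.14, 3.14, 3.14, 3.14].

## Interface

Orientations are given as a unit quaternion [w, x, y, z].
In Python, from station import robot gives the robot as it stands. Calls block until the motion is done:
- robot.move_pose(position, orientation): joint-space move of the TCP to a pose.
- robot.movel(position, rot=None, rate=150, guard=None): straight line of the TCP; rot=None keeps the orientation; rate is the mean speed in mm/s. With guard (N) it stops when the force on the tool has changed by that much, and returns True; else False.
- robot.move_j(angles): joint-space move.
- robot.open() and robot.grasp(f_grip=None): open the fingers fully, or close them until they stop; f_grip is the grip in N (None keeps the last).
- robot.pause(seconds).
- robot.ik(position, orientation): joint angles nearest the present ones, or None.
- robot.state(): the state.
- robot.grab_frame(name): name is "scene" or "top" or "wrist"; returns the picture (384x512x3 uint8, red, green, blue); there is no depth.
- robot.camera_model(name): a dict with "vfov" (degrees; the focal length in pixels is half the picture's height over the tangent of half this angle, whatever the lens; pixels are square), "cx", "cy" (the principal point, pixels), "R" (3x3) and "t" (3): a world point X has camera coordinates R X + t. Camera axes: x right, y down, z forward; pixel columns grow to the right and rows downward; lengths in mm; the calibration is good to about 2 mm. A picture is of the moment at which its call begins: read the wrist's pose just before it. camera_model takes no time and is no camera call; for the wrist camera it gives the pose at the moment of the call.
A pose or a line that the arm cannot do raises robot.Unreachable and nothing moves.
- robot.job_done(): hands the job in, once; it reports no verdict.
Trained networks look in the newest picture that a camera, given by its name, has taken for a name from the list of things; names that differ only in an ending like _2 or _b are one class to them, and where a whole thing is asked for, a point or a joint stands for the part that bears it (a point fixed in the world has none). Each returns a list of dicts, best first, with "score" (0 to 1); they miss things now and then, are a little off and sometimes report something else, mostly with a low value. They report only what shows in the picture. A call takes as long as a camera call.
- robot.find_in(camera, query): "at" ([x, y, z] in mm, in world coordinates, good to about 4 mm: the middle of the surface that is visible of it).
- robot.pinpoint(camera, query): "at" ([x, y, z] in mm, in world coordinates, good to about 4 mm: a listed point, or the origin of a listed thing).
The state is a dict: "time": time; "joint_pos": joint angles; "dq": joint speeds; "tau": joint torques, N m; "tcp_pos": TCP position; "ee_rot": TCP orientation; "wrist_force": force on the tool from outside, world axes, zero at the start; "moment": the same for the moment, N m; "gripper_width": finger opening in mm.
Only numpy, scipy, OpenCV 4.12 (cv2) and the standard library are available. Lean on these libraries where they do the work, as an engineer would, in place of code of your own. Each camera call takes 0.05 s, during which the arm holds its last target.

## Task

Pick up the wooden scraper block and wipe all four stone chips off the steel plate onto the table, then set the block down on the table, well clear of the plate and not between plate and mirror. Then grip the knob on top of the sprung mirror and turn it clockwise (seen from above) until the small camera on the post sees the round mark of the plate in the middle of the mirror. Finish still gripping the knob and holding the mirror at that angle (it springs back if let go), and do not disturb the other things on the table.

Things in the scene. Friction and masses are not known exactly. Their poses are not given: they have to be found in the camera images.
- scraper_c (a point): Centre (half-way up) of the scraper block: loose, 130 x 26 x 60 mm, 130 g, wood with a rubber wiping strip 12 mm high and 20 mm thick along its underside. It stands upright on the table on the strip, centre 30 mm up. Its x axis is the 130 mm length, y the 26 mm thickness to grip across, z up.
- scraper: The same scraper block; origin at the centre of its underside, axes as above.
- mark (a point): Centre of the flat round mark (ring and cross, 50 mm across) in the middle of the top face of the fixed steel plate. The plate is 120 x 120 mm, 10 mm thick, lying on the table; this point is on its top face, 10 mm above the table. x and y run along the plate's sides, z up.
- plate: The fixed steel plate; origin at the centre of its underside, axes as above.
- chip0_c (a point): Centre of a loose sand-brown stone chip (one of four alike), about 18 x 16 x 13 mm, 10 g, that lies on the plate within 40 mm of the mark's centre along each side.
- chip1_c (a point): Centre of a loose sand-brown stone chip (one of four alike), about 18 x 16 x 13 mm, 10 g, that lies on the plate within 40 mm of the mark's centre along each side.
- chip2_c (a point): Centre of a loose sand-brown stone chip (one of four alike), about 18 x 16 x 13 mm, 10 g, that lies on the plate within 40 mm of the mark's centre along each side.
- chip3_c (a point): Centre of a loose sand-brown stone chip (one of four alike), about 18 x 16 x 13 mm, 10 g, that lies on the plate within 40 mm of the mark's centre along each side.
- knob (a point): Centre of the upright bar knob on top of the mirror, on the mirror's vertical turning axis, 171 mm above the table. The bar is 12 mm thick (along x, grip across this), 44 mm long (y) and 38 mm high (from 152 to 190 mm above the table). It turns with the mirror: its x axis is the mirror's outward normal. Nothing is beside it; the mirror's frame ends 145 mm above the table.
- glass (a point): Centre of the glass of the upright mirror, 95 mm above the table, on its vertical turning axis: glass 80 mm wide (y) and 92 mm high (z) in a black frame, on a fixed stand whose foot a low bar links to the camera's post. The reflecting face contains the turning axis and looks along x (horizontal). It turns with the knob.
- mirror (a joint): Turn of the mirror about its vertical axis, rad: 0 at rest against its stop, growing clockwise seen from above, stop at 1.4. A light spring (0.02 N m at rest, plus 0.05 N m per rad) turns it back to 0 when let go. The turn needed lies between 0.4 and 1.1.
- stand: Fixed stand of mirror and small black camera; origin on the turning axis at table height, z up. The lens is at x 216, y 151, z 200 mm in its axes, on a thin post, facing the mirror. The camera sees the mark when, seen from above, the mirror's normal halves the angle between the directions from the turning axis to the lens and to the mark; the mirror is tall enough for the heights.
- sight (a point): An invisible helper frame on the mirror's turning axis, 90 mm up: its x axis (horizontal) is the direction, seen from above, in which the camera's line of sight leaves the mirror after reflection; y lies to the left of it, z up. It turns twice as far as the mirror. The camera sees the mark in mid-mirror when this x axis points at the mark.
- pump_base: Bystander: red floor pump base, foot 100 x 210 mm, with a barrel stub 182 mm high; origin under its centre.
- cassette_tool: Bystander: steel cassette tool, about 145 mm long and 24 mm high, origin under its round head, arm along x.
- lever_a: Bystander: yellow plastic tire lever, 120 mm long and about 10 mm high; origin under its middle.
- lever_b: Bystander: another yellow plastic tire lever, the same.
- bell: Bystander: green bell, 54 mm across, 36 mm high; origin under its centre.
- jar: Bystander: shut glass jar with a knob lid, 80 mm across, 117 mm high; origin under its centre.

How it is judged:
By the outcome, as a careful person would: the job done as asked, in the order asked, and still so for the second after the job is handed in, while the arm keeps its last pose, push and grip.
It also fails if it takes over 61 s, if anything falls off the work surface, if the arm or the gripper's body presses on something with over 40 N, if the wrist force passes 120 N, or if a joint passes its speed limit or range.

## Working session

There is one attempt and no reset: what is moved stays moved. The work goes in short steps, each a Python script; the robot and the scene stay as the last script left them, time stands still between calls to the robot, and variables do not carry over. Pictures are saved under pics/ and viewed, and the job is handed in when it is done.

```bash
ls; mkdir -p pics; python3 - <<'E'
from station import robot
import cv2
s=robot.state();print(s['time'],s['tcp_pos'],s['ee_rot'],s['gripper_width'])
for n in ("scene","top"):
    im=robot.grab_frame(n);cv2.imwrite(f"pics/{n}0.png",im[:,:,::-1])
    for q in ["scraper_c","scraper","mark","chip0_c","knob","glass","stand","pump_base","cassette_tool","lever_a","bell","jar"]:
        print(n,q,[(round(d['score'],2),[round(float(v)) for v in d['at']]) for d in robot.pinpoint(n,q)][:5])
print(robot.state()['time'])
E
```

```text
pics
0.0 [146.38703684 529.56932904 198.74359895] [ 0.700509    0.0943405   0.70085601 -0.09585334] 85.30197135058813
scene scraper_c [(0.88, [467, -298, 30]), (0.71, [462, -293, 0]), (0.41, [758, -152, -2]), (0.38, [583, -74, 17])]
scene scraper [(0.88, [467, -298, 30]), (0.71, [462, -293, 0]), (0.41, [758, -152, -2]), (0.38, [583, -74, 17])]
scene mark [(0.9, [562, -44, 8])]
scene chip0_c [(0.37, [537, -55, 17])]
scene knob [(0.69, [538, 244, 172]), (0.53, [591, -23, 13])]
scene glass [(0.66, [537, 244, 93])]
scene stand [(0.59, [539, 242, -2])]
scene pump_base [(0.93, [428, 526, -3]), (0.74, [466, -293, 31])]
scene cassette_tool [(0.72, [672, -387, 3])]
scene lever_a [(0.48, [400, 324, 0]), (0.46, [400, 110, 1])]
scene bell [(0.79, [737, 72, 5])]
scene jar [(0.66, [757, -152, -1])]
top scraper_c [(0.86, [464, -299, 4]), (0.75, [470, -298, 26])]
top scraper [(0.86, [464, -299, 4]), (0.75, [470, -298, 26])]
top mark [(0.63, [564, -40, 12]), (0.19, [398, 322, 0])]
top chip0_c [(0.36, [532, -56, 18])]
top knob [(0.72, [541, 244, 170]), (0.19, [563, -44, -1])]
top glass [(0.53, [543, 240, 95])]
top stand [(0.65, [540, 245, 1])]
top pump_base [(0.58, [428, 525, -1]), (0.29, [543, 242, 92])]
top cassette_tool [(0.62, [671, -380, 1])]
top lever_a [(0.7, [397, 321, 3]), (0.62, [405, 109, 1]), (0.26, [563, -47, -1]), (0.24, [562, -44, 12])]
top bell [(0.75, [734, 74, -1])]
top jar [(0.91, [757, -151, -1]), (0.61, [406, 110, 1])]
1.3
```

View pics/scene0.png

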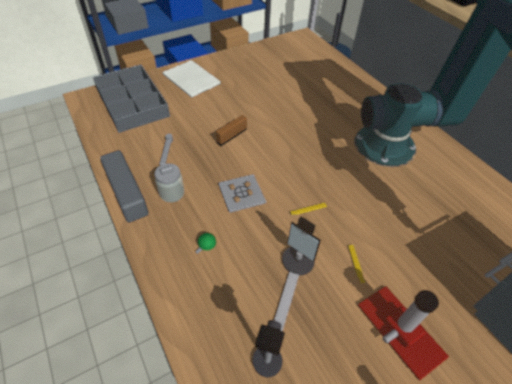

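View pics/top0.png

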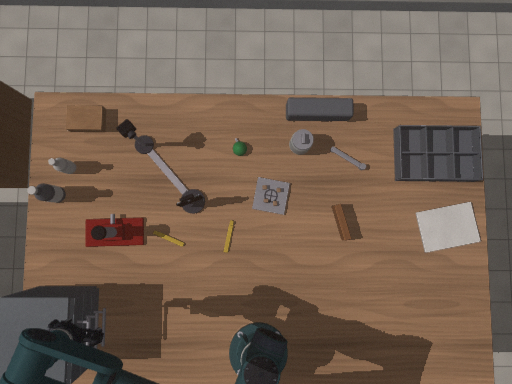

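```bash
cat > h.py <<'E'
from station import robot
import numpy as np, cv2
from scipy.spatial.transform import Rotation as Rn
def q_down(a, tilt=None):
    x=np.array([0,0,-1.]);y=np.array([np.cos(a),np.sin(a),0]);z=np.cross(x,y)
    R=Rn.from_matrix(np.c_[x,y,z]); q=R.as_quat(); return [q[3],q[0],q[1],q[2]]
def best(a):  # wrap jaw angle so last joint nearest middle
    return a
def st():
    s=robot.state(); print('t %.2f'%s['time'],'tcp',np.round(s['tcp_pos'],1),'w %.1f'%s['gripper_width'],'F',np.round(s['wrist_force'],1),'M',np.round(s['moment'],2),'q',np.round(s['joint_pos'],2));return s
def jaw(s):
    q=s['ee_rot'];R=Rn.from_quat([q[1],q[2],q[3],q[0]]).as_matrix();return np.arctan2(R[1,1],R[0,1]),R
def K(m):
    f=192/np.tan(np.radians(m['vfov'])/2);return np.array([[f,0,m['cx']],[0,f,m['cy']],[0,0,1]])
def proj(m,X):
    X=np.atleast_2d(X);c=X@np.array(m['R']).T+np.array(m['t']);p=c@K(m).T;return p[:,:2]/p[:,2:]
def unproj(m,uv,z):
    uv=np.atleast_2d(uv);d=np.c_[uv,np.ones(len(uv))]@np.linalg.inv(K(m)).T@np.array(m['R']);C=-np.array(m['R']).T@np.array(m['t'])
    return C+d*((z-C[2])/d[:,2])[:,None]
def snap(n,name,scale=1.5):
    m=robot.camera_model(n);im=robot.grab_frame(n);np.savez('pics/'+name+'.npz',im=im,**{k:np.array(v) for k,v in m.items() if not isinstance(v,str)})
    cv2.imwrite('pics/'+name+'.png',cv2.resize(im,None,fx=scale,fy=scale,interpolation=cv2.INTER_CUBIC)[:,:,::-1]);return m,im
def pp(n,q,k=4):
    r=robot.pinpoint(n,q);print(n,q,[(round(d['score'],2),[round(float(v),1) for v in d['at']]) for d in r][:k]);return r
E
python3 - <<'E'
from h import *
s=st();a,R=jaw(s);print(a)
m=robot.camera_model('wrist');C=-np.array(m['R']).T@m['t'];print('cam in tool',R.T@(C-s['tcp_pos']),'R',np.round(np.array(m['R'])@R,2),m['vfov'],m['cx'],m['cy'])
for n in('top','scene'):
  mm=robot.camera_model(n);print(n,-np.array(mm['R']).T@mm['t'],mm['vfov'])
for p,aa in [((500,140,400),a0) for a0 in np.arange(-3,3.2,.5)]:
    j=robot.ik(p,q_down(aa)); print(round(aa,1),None if j is None else np.round(j,2))
import numpy as np
im=cv2.imread('pics/top0.png');c=im[110:260,120:370];cv2.imwrite('pics/topcrop.png',cv2.resize(c,None,fx=3.2,fy=3.2,interpolation=cv2.INTER_CUBIC))
E
```

```text
t 1.30 tcp [146.6 530.1 199.9] w 85.4 F [0.7 0.1 0.1] M [ 0.02  0.02 -0.  ] q [ 1.2   0.09  1.37  0.    1.68 -0.1 ]
1.3010156279663345
cam in tool [-173.79806926    0.29368027  -67.16563362] R [[ 0.    1.    0.  ]
 [-0.26 -0.    0.97]
 [ 0.97 -0.    0.26]] 66.85903401510596 253.7143210939865 195.1654622185795
top [ 447.4930647    61.02164293 1504.62228068] 50.57178998413472
scene [923.15412969 628.10402834 930.55459749] 53.881435167822396
-3.0 None
-2.5 None
-2.0 [ 0.16  0.07  0.99 -0.    2.08  2.16]
-1.5 [ 0.16  0.07  0.99 -0.    2.08  1.66]
-1.0 [ 0.16  0.07  0.99 -0.    2.08  1.16]
-0.5 [ 0.16  0.07  0.99 -0.    2.08  0.66]
0.0 [ 0.16  0.07  0.99 -0.    2.08  0.16]
0.5 [ 0.16  0.07  0.99 -0.    2.08 -0.34]
1.0 [ 0.16  0.07  0.99 -0.    2.08 -0.84]
1.5 [ 0.16  0.07  0.99 -0.    2.08 -1.34]
2.0 [ 0.16  0.07  0.99 -0.    2.08 -1.84]
2.5 [ 0.16  0.07  0.99 -0.    2.08 -2.34]
3.0 None
```

View pics/topcrop.png

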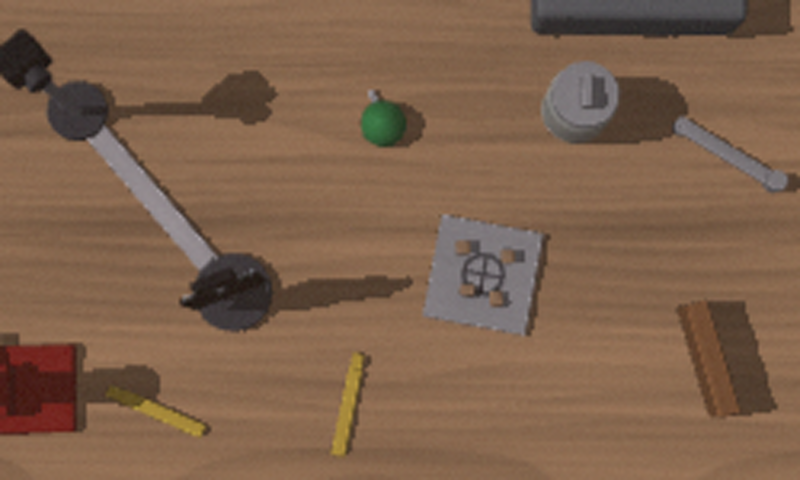

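```bash
python3 - <<'E'
from h import *
s=st();a,R=jaw(s)
for p in [(560,270,350),(540,270,380),(500,270,400)]:
    j=robot.ik(p,q_down(0)); print(p,None if j is None else np.round(j,2))
robot.movel([146.6,530,340],rate=250)
p=(540,270,380)
robot.move_pose(p,q_down(0)); st()
m,im=snap('wrist','w1')
for q in ['mark','knob','glass','stand','chip0_c','bell','lever_a']: pp('wrist',q,6)
st()
E
```

```text
t 1.30 tcp [146.6 530.1 199.9] w 85.4 F [0.7 0.1 0.1] M [ 0.02  0.02 -0.  ] q [ 1.2   0.09  1.37  0.    1.68 -0.1 ]
(560, 270, 350) [ 0.36  0.28  0.85 -0.    2.01  0.36]
(540, 270, 380) [ 0.37  0.26  0.82 -0.    2.07  0.37]
(500, 270, 400) [ 0.4   0.18  0.86 -0.    2.09  0.4 ]
t 3.73 tcp [539.3 271.  380.1] w 85.7 F [-0.4  0.3 -0.6] M [-0.01  0.01  0.01] q [0.37 0.26 0.82 0.   2.07 0.37]
wrist mark [(0.76, [563.1, -40.7, 9.5]), (0.18, [399.9, 111.5, -2.2])]
wrist knob [(0.61, [538.6, 241.2, 173.5]), (0.27, [544.6, -30.7, 15.3])]
wrist glass [(0.8, [537.2, 245.0, 96.8])]
wrist stand [(0.87, [538.1, 240.6, 0.5])]
wrist chip0_c [(0.48, [529.8, -61.7, 15.2])]
wrist bell [(0.59, [732.8, 70.8, -4.0])]
wrist lever_a [(0.83, [399.0, 321.8, -0.9]), (0.56, [397.4, 110.1, 1.1]), (0.3, [731.8, 71.4, -3.2])]
t 4.13 tcp [539.8 270.4 380. ] w 85.4 F [ 0.6  0.1 -1.3] M [0.   0.05 0.  ] q [0.37 0.26 0.82 0.   2.07 0.37]
```

View pics/w1.png

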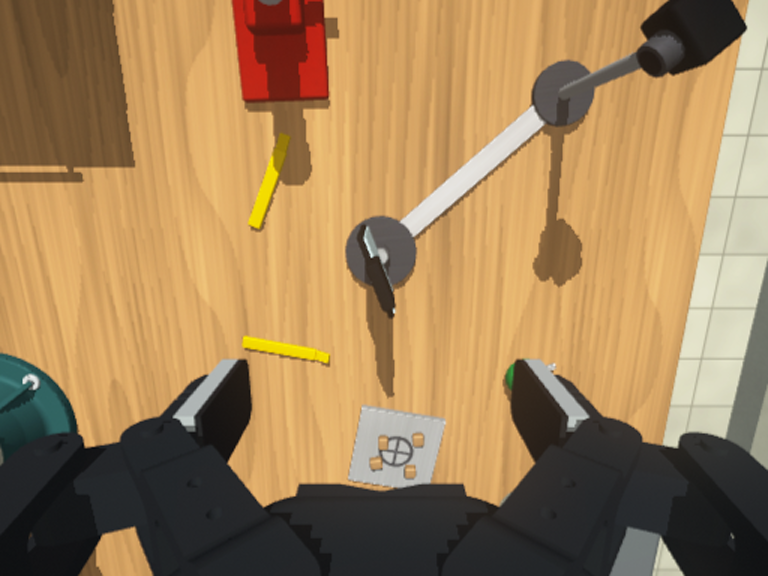

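```bash
python3 - <<'E'
import cv2,numpy as np
im=np.load('pics/w1.npz')['im'][:,:,::-1]
cv2.imwrite('pics/c1.png',cv2.resize(im[135:220,215:295],None,fx=7,fy=7,interpolation=cv2.INTER_CUBIC))
cv2.imwrite('pics/c2.png',cv2.resize(im[0:100,340:500],None,fx=5,fy=5,interpolation=cv2.INTER_CUBIC))
E
```

```text
(no output)
```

View pics/c1.png

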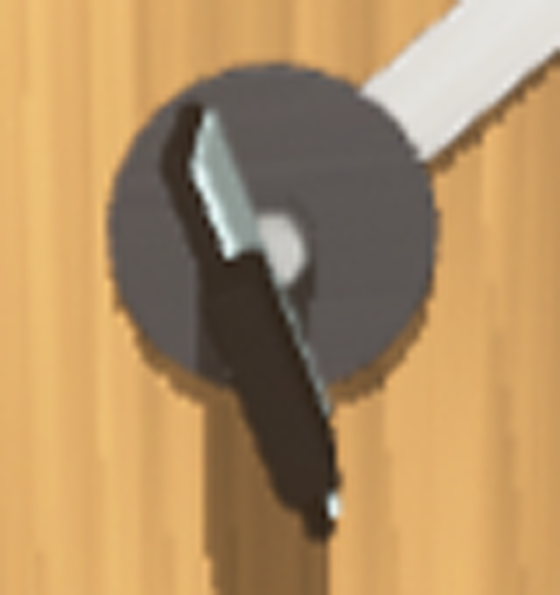

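View pics/c2.png

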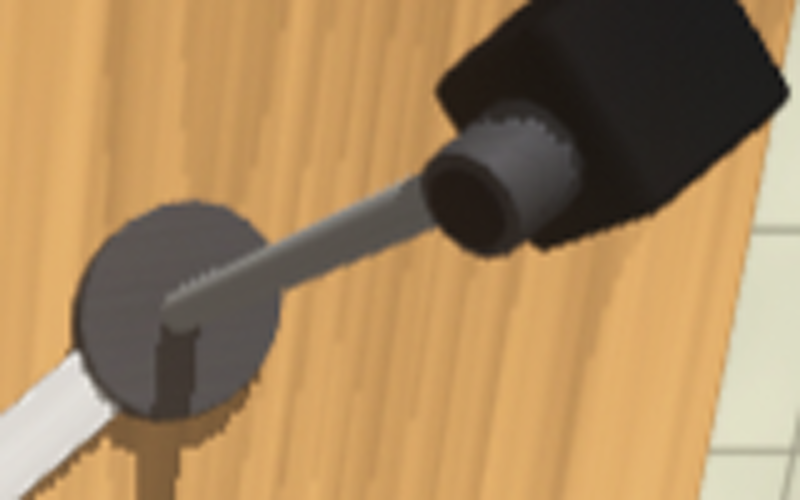

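```bash
python3 - <<'E'
from h import *
m=dict(np.load('pics/w1.npz'))
px=lambda o,s,p:(o[0]+(p[0]+.5)/s-.5,o[1]+(p[1]+.5)/s-.5)
foot=unproj(m,px((215,135),7,(272,226)),8)[0]
lens=unproj(m,px((340,0),5,(468,205)),200)[0]
post=unproj(m,px((340,0),5,(178,312)),8)[0]
pc=unproj(m,px((340,0),5,(178,310)),8)[0]
print('foot',foot,'lens',lens,'post',post)
for P in (lens,post): d=P-foot;print(np.hypot(*d[:2]),np.degrees(np.arctan2(d[1],d[0])))
# glass edge of frame top: front top edge line z=145
e=[unproj(m,px((215,135),7,p),145)[0] for p in((262,250),(335,450))]
e2=[unproj(m,px((215,135),7,p),190)[0] for p in((215,262),(280,500))]
for v in(e,e2):
  d=v[1]-v[0];print(v,'normal',np.degrees(np.arctan2(d[1],d[0]))+90)
# mark circle
im=m['im'];
print('mark',unproj(m,(397/1.5,452/1.5),10), unproj(m,[(361/1.5,406/1.5),(445/1.5,418/1.5)],10))
c=im[265:330,225:305,::-1];cv2.imwrite('pics/c3.png',cv2.resize(c,None,fx=7,fy=7,interpolation=cv2.INTER_CUBIC))
E
```

```text
foot [537.95737606 245.23449833   8.        ] lens [736.05210792 418.35163082 200.        ] post [748.48662564 428.55864662   8.        ]
263.07995810138794 41.15056190284846
279.16000479159993 41.048617257434714
[array([535.98913378, 263.47530558, 145.        ]), array([551.20797509, 221.21038852, 145.        ])] normal 19.80304199831022
[array([527.71327205, 269.417466  , 190.        ]), array([539.57534735, 224.2828328 , 190.        ])] normal 14.725207094352427
mark [[562.34520572 -46.23379504  10.        ]] [[511.535551    27.19620062  10.        ]
 [628.97409174   8.56420558  10.        ]]
```

View pics/c3.png

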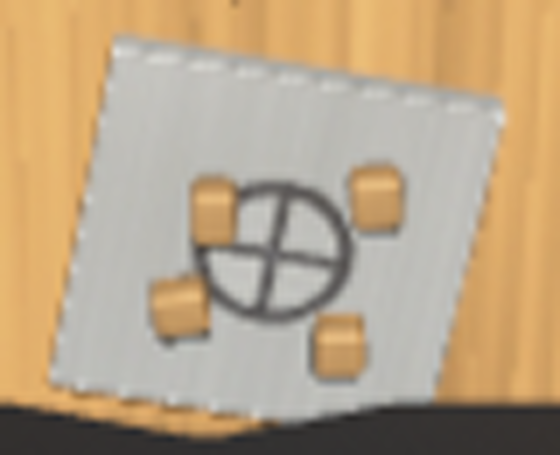

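```bash
python3 - <<'E'
from h import *
robot.move_pose((450,-40,300),q_down(-1.6)); st()
snap('wrist','w2',1); pp('wrist','mark')
robot.move_pose((430,-290,250),q_down(-1.27)); st()
snap('wrist','w3',1); pp('wrist','scraper_c');pp('wrist','scraper');st()
a=cv2.imread('pics/w2.png');b=cv2.imread('pics/w3.png')
cv2.imwrite('pics/w23.png',cv2.resize(np.vstack([a,b]),None,fx=.78,fy=.78))
E
```

```text
t 5.39 tcp [450.4 -39.6 300.4] w 85.4 F [-0.5  0.4  0.4] M [0.01 0.05 0.01] q [-0.21 -0.13  1.39  0.    1.88  1.39]
wrist mark [(0.64, [562.2, -43.0, 9.9])]
t 6.49 tcp [ 430.6 -289.2  250.3] w 85.6 F [ 0.8  1.  -1. ] M [-0.01  0.07 -0.05] q [-0.7   0.01  1.35  0.    1.78  0.57]
wrist scraper_c [(0.7, [464.4, -296.6, 1.9]), (0.64, [464.3, -296.8, 28.9]), (0.38, [672.3, -386.4, 0.5]), (0.23, [558.4, -44.0, 12.2])]
wrist scraper [(0.7, [464.4, -296.6, 1.9]), (0.64, [464.3, -296.8, 28.9]), (0.38, [672.3, -386.4, 0.5]), (0.23, [558.4, -44.0, 12.2])]
t 6.64 tcp [ 430.8 -288.8  250.8] w 85.4 F [-0.5 -0.1 -0.1] M [0.01 0.02 0.  ] q [-0.7   0.01  1.35  0.    1.78  0.57]
```

View pics/w2.png

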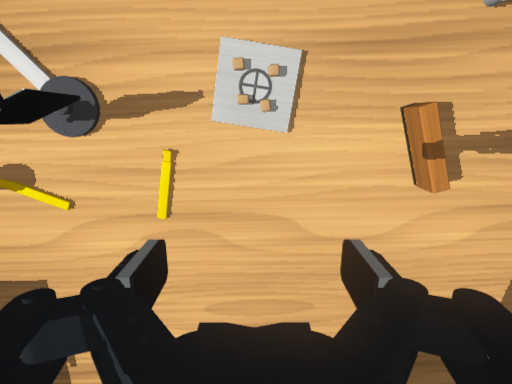

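View pics/w3.png

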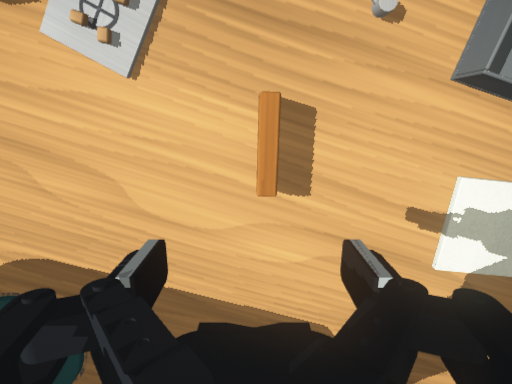

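```bash
python3 - <<'E'
from h import *
a=np.load('pics/w2.npz')['im'][:,:,::-1];b=np.load('pics/w3.npz')['im'][:,:,::-1]
A=cv2.resize(a[30:140,205:315],None,fx=5,fy=5,interpolation=cv2.INTER_CUBIC)
B=cv2.resize(b[85:205,245:325],None,fx=5,fy=5,interpolation=cv2.INTER_CUBIC)
B=cv2.copyMakeBorder(B,0,0,0,0,0);h=max(len(A),len(B))
A=cv2.copyMakeBorder(A,0,h-len(A),0,0,0)
cv2.imwrite('pics/z23.png',np.hstack([A,B][:1]));cv2.imwrite('pics/z3.png',B)
E
```

```text
(no output)
```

View pics/z23.png

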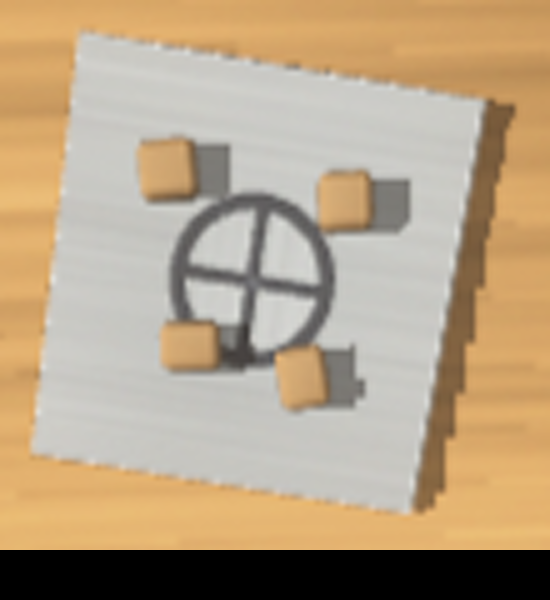

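View pics/z3.png

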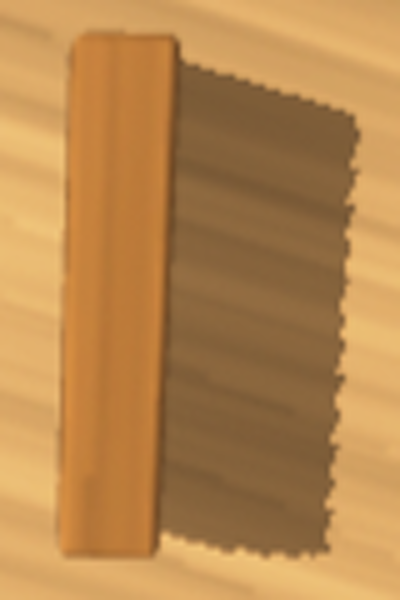

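```bash
python3 - <<'E'
from h import *
f=lambda o,p:np.array(o)+(np.array(p)+.5)/5-.5
m=dict(np.load('pics/w2.npz'))
P=unproj(m,[f((205,30),p) for p in[(80,33),(488,101),(412,513),(33,455)]],10)
print('plate',P.mean(0),'mark',unproj(m,f((205,30),(253,279)),10))
for i in range(4):
  d=P[(i+1)%4]-P[i];print(np.hypot(*d[:2]),np.degrees(np.arctan2(d[1],d[0])))
m=dict(np.load('pics/w3.npz'))
P=unproj(m,[f((245,85),p) for p in[(74,34),(178,36),(158,556),(60,554)]],60)
print('blk',P.mean(0))
for i in range(4):
  d=P[(i+1)%4]-P[i];print(np.hypot(*d[:2]),np.degrees(np.arctan2(d[1],d[0])))
E
```

```text
plate [559.76158298 -44.58296592  10.        ] mark [[560.8814964  -44.54854516  10.        ]]
119.726768964053 -100.24198272986827
118.97845336899087 169.32759907965684
119.0474258050961 79.86983032662224
119.20761029207998 -10.344942023905796
blk [ 464.48487515 -296.55562657   60.        ]
24.624837868173636 -73.80971161171364
127.57450255982921 -163.74507442478543
25.441469815381403 106.01094874310037
127.496562067008 15.888032812374261
```

```bash
cat >> h.py <<'E'
PL=np.array([561,-44.4]);PY=np.radians(-10.3)
def pl(x,y,z): c,s=np.cos(PY),np.sin(PY); return [PL[0]+c*x-s*y,PL[1]+s*x+c*y,z]
AB=np.radians(-73.9); AW=PY-np.pi/2
E
python3 - <<'E'
from h import *
B=(464.5,-296.6)
robot.move_pose((*B,110),q_down(AB)); robot.movel((*B,26),rate=120,guard=15); st()
robot.grasp(60); s=st(); 
robot.movel((*B,110),rate=150); st()
robot.move_pose(pl(0,58,90),q_down(AW)); st()
snap('wrist','w4',1.5);snap('scene','s4',1.5)
E
```

```text
t 8.12 tcp [ 465.3 -297.3   27.3] w 85.3 F [0.8 0.2 0.1] M [-0.02 -0.02 -0.01] q [-0.67  0.19  1.61 -0.    1.34  0.62]
t 8.75 tcp [ 464.9 -297.    26.7] w 22.5 F [-1.  -0.8  3.6] M [0.01 0.11 0.01] q [-0.67  0.19  1.61 -0.    1.34  0.62]
t 9.46 tcp [ 463.8 -296.   108.6] w 22.4 F [-0.5  0.2 -2.6] M [0.01 0.01 0.04] q [-0.67  0.13  1.51  0.    1.51  0.62]
t 10.70 tcp [571.   11.9  89.4] w 21.9 F [-0.6  0.1 -1.5] M [0.04 0.02 0.02] q [-0.08  0.18  1.49 -0.    1.47  1.67]
```

View pics/w4.png

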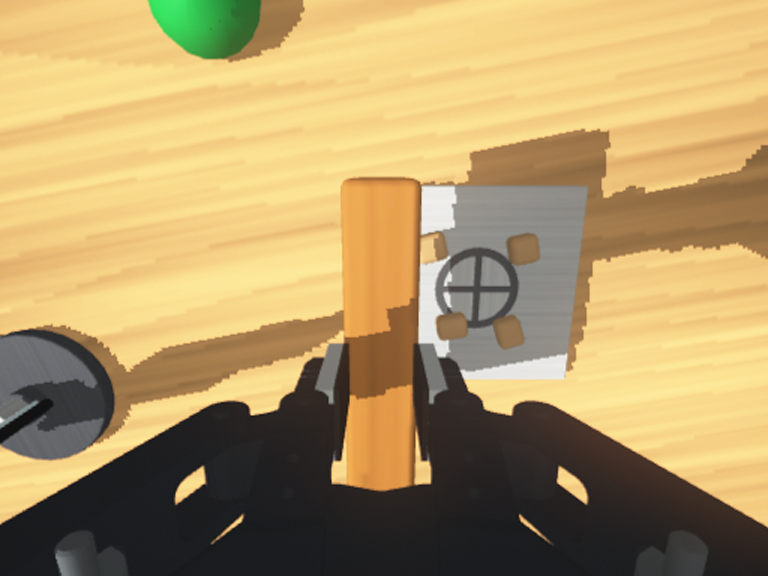

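View pics/s4.png

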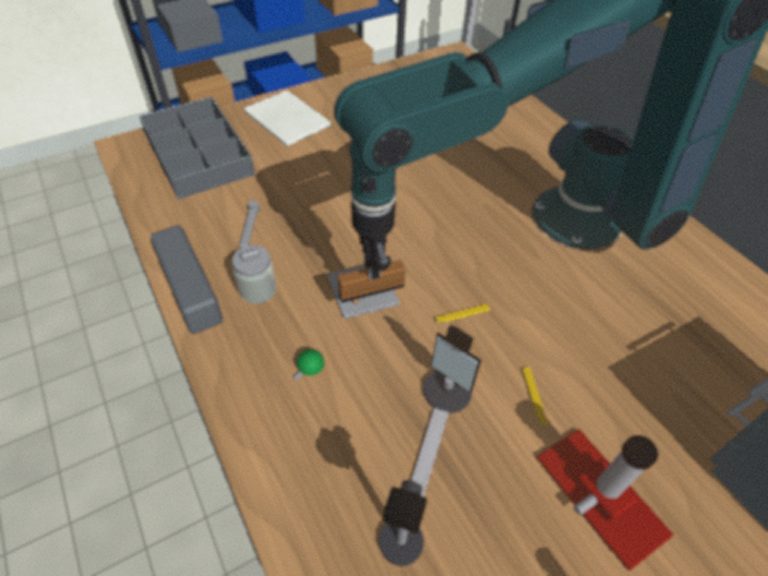

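```bash
python3 - <<'E'
from h import *
robot.movel(pl(0,61,46),rate=120); s=st()
g=robot.movel(pl(0,61,31),rate=20,guard=4); print(g); s=st()
z=s['tcp_pos'][2]
robot.movel(pl(0,20,z-.5),rate=80); st()
robot.movel(pl(0,-30,z-.5),rate=80); st()
robot.movel(pl(0,-85,z),rate=80); st()
robot.movel(pl(0,-75,z+70),rate=200); st()
snap('wrist','w5',1.5)
E
```

```text
t 11.32 tcp [571.9  15.2  45.9] w 22.1 F [-0.6 -0.1 -0.4] M [-0.03 -0.01 -0.03] q [-0.07  0.22  1.54 -0.    1.39  1.68]
True
t 11.85 tcp [572.2  15.7  36.6] w 22.5 F [ 0.1 -0.5  4.8] M [ 0.01  0.02 -0.02] q [-0.07  0.22  1.55  0.    1.37  1.68]
t 12.51 tcp [564.6 -26.8  36.6] w 22.6 F [-0.2  0.9  6.2] M [ 0.28 -0.09  0.04] q [-0.15  0.21  1.56 -0.    1.37  1.61]
t 13.28 tcp [555.4 -75.9  36.6] w 22.6 F [0.7 0.9 5.2] M [ 0.24 -0.05 -0.03] q [-0.24  0.2   1.57 -0.    1.37  1.52]
t 14.12 tcp [ 545.2 -128.1   35.7] w 22.5 F [ 0.2  0.3 -0.9] M [0.03 0.   0.01] q [-0.33  0.2   1.58 -0.    1.37  1.42]
t 14.62 tcp [ 547.5 -117.9  106.3] w 22.5 F [-1.4  0.2 -0.9] M [-0.02  0.01 -0.03] q [-0.31  0.15  1.49 -0.    1.5   1.44]
```

View pics/w5.png

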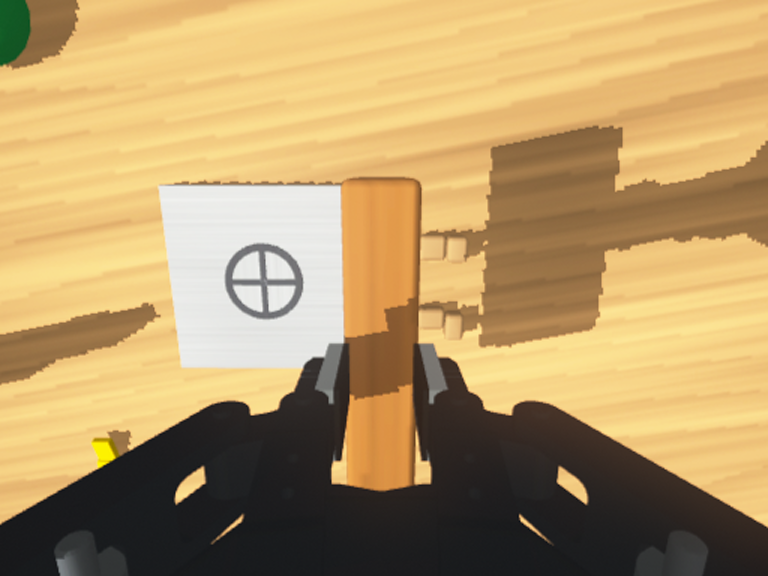

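```bash
python3 - <<'E'
from h import *
B=(464.5,-296.6)
robot.move_pose((*B,106),q_down(AB))
robot.movel((*B,36),rate=150); print(robot.movel((*B,24),rate=25,guard=3)); s=st()
robot.open(); robot.pause(.2); st()
robot.movel((*B,130),rate=150); snap('wrist','w6',1)
robot.movel((430,-270,330),rate=250);snap('wrist','w7',1.5); snap('top','t7',1.5)
for i in range(1): pp('wrist','scraper_c'); pp('wrist','chip0_c',6)
st()
E
```

```text
True
t 16.53 tcp [ 465.  -297.1   26.7] w 22.2 F [ 0.4 -0.6  4.1] M [-0.03 -0.05 -0.02] q [-0.67  0.19  1.61 -0.    1.34  0.62]
t 17.37 tcp [ 464.2 -296.2   25.3] w 85.2 F [-0.7 -0.3 -0.8] M [-0.02 -0.    0.01] q [-0.67  0.19  1.61  0.    1.34  0.62]
wrist scraper_c [(0.92, [465.5, -295.9, 1.6]), (0.74, [464.3, -295.4, 29.2]), (0.7, [520.2, -150.0, 6.8])]
wrist chip0_c [(0.48, [507.9, -164.6, 9.8]), (0.17, [397.2, 110.8, -3.4])]
t 19.43 tcp [ 429.7 -269.8  327.8] w 85.1 F [-0.6  1.2  0.7] M [-0.02 -0.01  0.02] q [-0.67  0.01  1.2   0.    1.94  0.62]
```

View pics/w7.png

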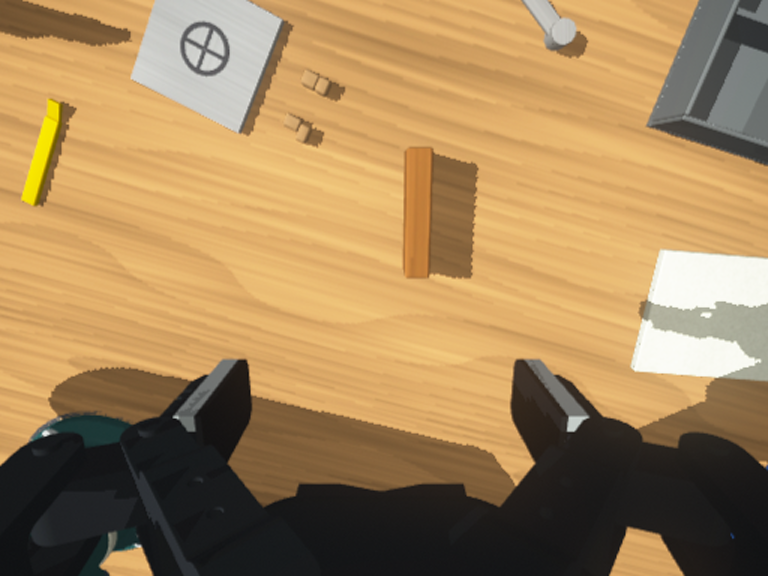

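View pics/t7.png

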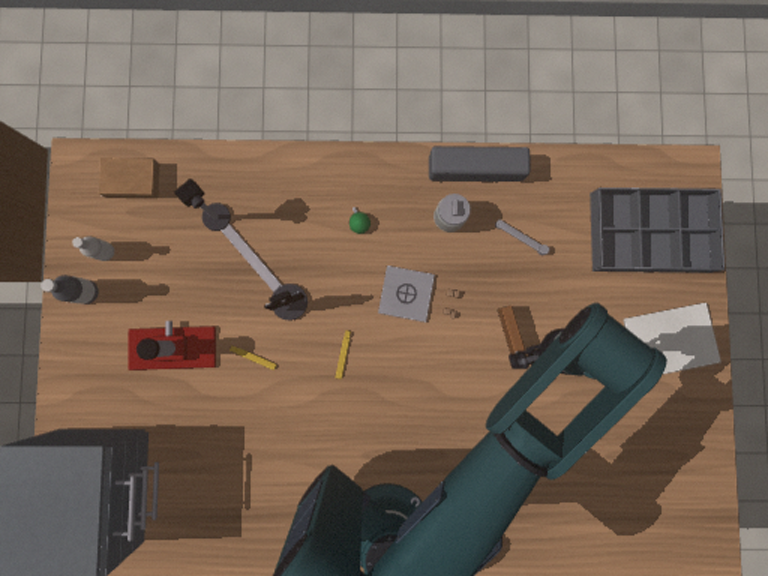

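```bash
python3 - <<'E'
from h import *
robot.move_pose((539,243,290),q_down(0.28)); st()
snap('wrist','w8',1.5); pp('wrist','knob'); pp('wrist','glass');st()
E
```

```text
t 21.33 tcp [539.4 241.9 290.2] w 85.3 F [-0.7 -0.6 -0.3] M [0.   0.06 0.01] q [ 0.33  0.18  1.09 -0.    1.87  0.05]
wrist knob [(0.96, [537.3, 238.8, 173.3])]
wrist glass [(0.97, [540.3, 243.3, 98.5]), (0.58, [399.0, 323.3, 0.3])]
t 21.48 tcp [539.4 242.  290.2] w 85.3 F [-0.3  1.5 -0. ] M [-0.01  0.03 -0.  ] q [ 0.33  0.18  1.09 -0.    1.87  0.05]
```

View pics/w8.png

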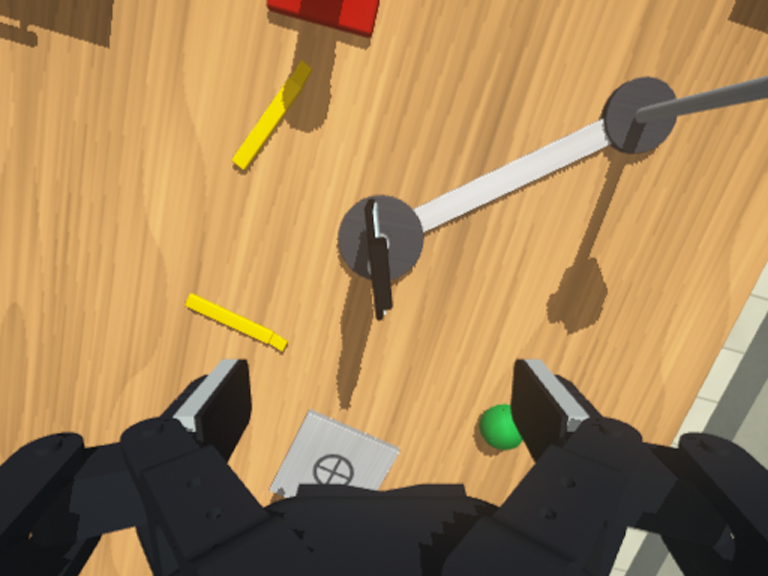

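```bash
python3 - <<'E'
from h import *
m=dict(np.load('pics/w8.npz'));im=m['im'][:,:,::-1]
c=im[125:220,215:295].astype(float);c=np.clip(c*2.2,0,255).astype(np.uint8)
cv2.imwrite('pics/z8.png',cv2.resize(c,None,fx=6.2,fy=6.2,interpolation=cv2.INTER_CUBIC))
# predicted knob top corners for a guess
for yaw in(17,):
  t=np.radians(yaw);x=np.array([np.cos(t),np.sin(t),0]);y=np.array([-np.sin(t),np.cos(t),0])
  for z in(190,152,145):
    P=[np.array([538.5,243.5,z])+sx*6*x+sy*22*y for sx,sy in((1,1),(1,-1),(-1,-1),(-1,1))]
    print(z,np.round((proj(m,P)-[215,125])*6.2).astype(int).tolist())
E
```

```text
190 [[278, 237], [282, 511], [207, 513], [200, 238]]
152 [[273, 202], [277, 447], [210, 448], [204, 204]]
145 [[273, 197], [276, 437], [211, 438], [205, 198]]
```

View pics/z8.png

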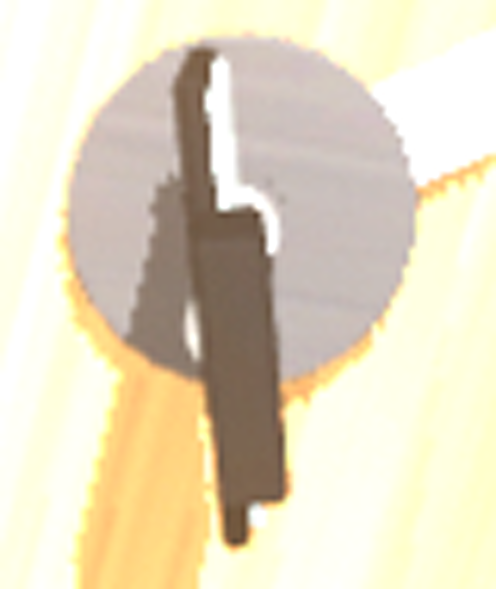

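```bash
python3 - <<'E'
from h import *
m=dict(np.load('pics/w8.npz'))
f=lambda p:np.array([215,125])+(np.array(p)+.5)/6.2-.5
P=unproj(m,[f(p) for p in[(190,242),(268,240),(287,492),(218,500)]],190)
print(P.mean(0))
for i in range(4):
  d=P[(i+1)%4]-P[i];print(np.hypot(*d[:2]),np.degrees(np.arctan2(d[1],d[0])))
g=unproj(m,[f(p) for p in[(241,210),(250,208)]],8)
cen=f(((68+416)/2,(35+385)/2));print('foot',unproj(m,cen,8),unproj(m,cen,5))
E
```

```text
[537.60840409 244.77144732 190.        ]
11.93277016593497 17.348989806953554
40.387273220542134 -69.62640696564839
11.039522229174517 -157.22354131435205
41.48921037625576 111.59769298038682
foot [[537.99367256 244.35660916   8.        ]] [[538.11077866 243.95050856   5.        ]]
```

```bash
python3 - <<'E'
from h import *
a=np.radians(20.7);P=(538,244.4)
robot.move_pose((*P,230),q_down(a)); 
print(robot.movel((*P,156),rate=100,guard=8)); st()
robot.grasp(40); s=st(); print(np.degrees(jaw(s)[0]))
snap('wrist','w9',1.5)
E
```

```text
False
t 22.73 tcp [538.6 244.6 157.1] w 85.3 F [0.1 0.1 0.4] M [ 0.02 -0.02  0.01] q [ 0.33  0.19  1.34 -0.    1.61 -0.03]
t 23.41 tcp [538.3 244.5 156.2] w 9.6 F [0.8 0.3 0.1] M [ 0.06 -0.14 -0.01] q [ 0.33  0.19  1.34  0.    1.61 -0.03]
20.70216478281088
```

View pics/w9.png

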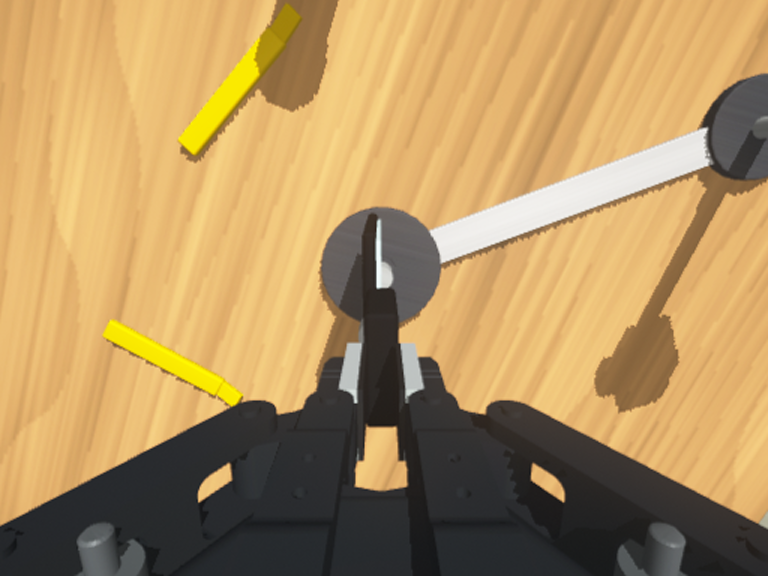

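Knob sits between the pads (about pixel 380,330), with very low side forces and the jaw square to the knob. Now the turn.

```bash
python3 - <<'E'
from h import *
s=robot.state();q0=np.array(s['joint_pos'],float)
j=np.array(robot.ik((538.3,244.5,156),q_down(np.radians(-22.15))));print(np.round(q0,3),np.round(j,3))
for k in range(1,5):
    q=q0+(j-q0)*k/4; robot.move_j(q.tolist()); s=st()
robot.pause(.4);s=st();print(np.degrees(jaw(s)[0]))
snap('wrist','w10',1.5); snap('scene','s10',1.5)
for c in('wrist','scene','top'):
    if c=='top': snap('top','t10',1.5)
    for qn in('sight','mark','knob','glass','stand'): pp(c,qn,3)
E
```

```text
[ 0.33   0.19   1.342  0.     1.609 -0.031] [ 0.33   0.191  1.341 -0.     1.61   0.717]
t 23.76 tcp [538.6 244.6 156.3] w 9.8 F [1.5 1.8 0.6] M [ 0.1  -0.24  0.02] q [0.33 0.19 1.34 0.   1.61 0.15]
t 24.06 tcp [538.8 244.6 156.3] w 9.9 F [ 2.8  1.7 -1. ] M [ 0.15 -0.41  0.04] q [ 0.33  0.19  1.34 -0.    1.61  0.34]
t 24.36 tcp [539.  244.6 156.3] w 9.7 F [ 4.5  1.2 -0.7] M [ 0.1  -0.68  0.12] q [ 0.33  0.19  1.34 -0.    1.61  0.52]
t 24.66 tcp [539.2 244.5 156.2] w 9.9 F [ 4.7  1.1 -0.2] M [ 0.13 -0.86  0.08] q [ 0.33  0.19  1.34 -0.    1.61  0.71]
t 25.06 tcp [539.2 244.5 156.3] w 10.0 F [4.5 0.4 0.2] M [ 0.19 -0.93  0.05] q [ 0.33  0.19  1.34 -0.    1.61  0.71]
-21.846380441554277
wrist sight []
wrist mark []
wrist knob [(0.75, [536.5, 241.1, 171.9])]
wrist glass []
wrist stand [(0.75, [535.6, 239.5, 1.9])]
scene sight []
scene mark [(0.66, [558.2, -42.2, 6.7])]
scene knob [(0.58, [535.9, 241.4, 172.8]), (0.39, [561.8, -154.1, 3.5]), (0.34, [521.9, -146.6, 6.8])]
scene glass [(0.57, [536.1, 243.5, 94.4])]
scene stand [(0.67, [557.8, -40.0, 2.0]), (0.58, [542.7, 243.8, -1.1]), (0.2, [559.2, -44.2, 4.7])]
top sight []
top mark [(0.79, [563.4, -44.9, 10.6])]
top knob [(0.72, [563.8, -155.0, 8.9])]
top glass []
top stand [(0.63, [734.8, 74.7, -0.7]), (0.59, [540.7, 244.7, 2.6]), (0.16, [466.5, -297.5, 4.7])]
```

View pics/w10.png

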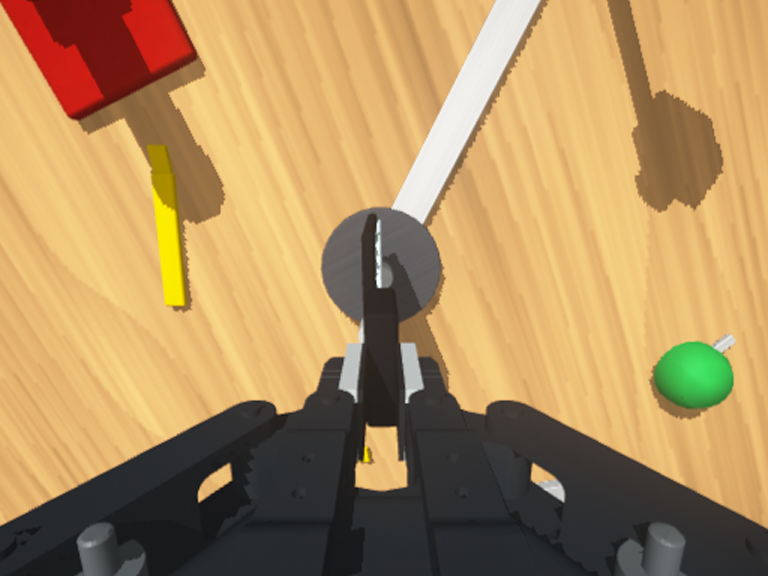

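View pics/s10.png

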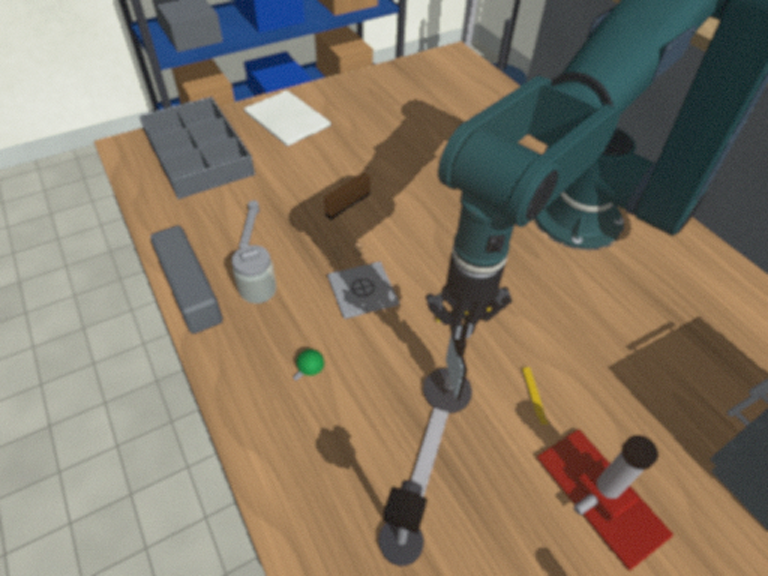

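```bash
python3 - <<'E'
from h import *
o=[]
for n in('w9','w10'):
    im=np.load(f'pics/{n}.npz')['im'][:,:,::-1].astype(float)
    c=np.clip(im[135:290,225:285]*2.2,0,255).astype(np.uint8)
    o.append(cv2.resize(c,None,fx=3.8,fy=3.8,interpolation=cv2.INTER_CUBIC))
cv2.imwrite('pics/z10.png',np.hstack(o))
m=dict(np.load('pics/w1.npz'))
fo=unproj(m,np.array([215,135])+(np.array((272,226))+.5)/7-.5,8)[0]
mk=unproj(m,np.array([225,265])+(np.array((276,252))+.5)/7-.5,10)[0]
print(fo,mk,np.degrees(np.arctan2(*(mk-fo)[[1,0]])))
E
```

```text
[537.95737606 245.23449833   8.        ] [560.89260402 -44.35315598  10.        ] -85.47164922777587
```

View pics/z10.png

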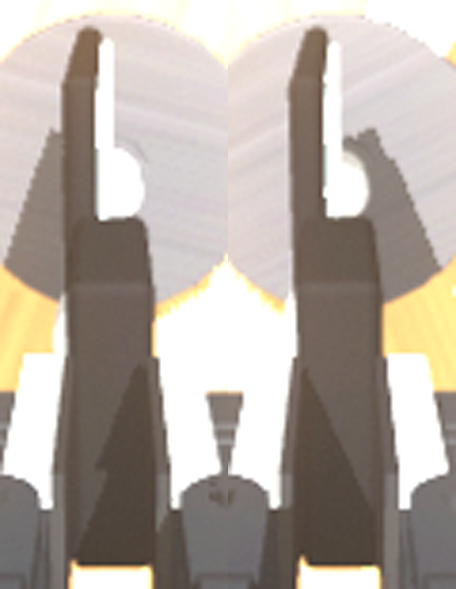

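```bash
python3 - <<'E'
from h import *
j=np.array(robot.ik((538.3,244.5,156),q_down(np.radians(-22.15-.3))))
robot.move_j(j.tolist());robot.pause(.5);s=st();print(np.degrees(jaw(s)[0]))
snap('top','t11',1.5);robot.job_done()
E
```

```text
t 26.71 tcp [539.2 244.5 156.3] w 9.4 F [ 4.6  0.7 -0.9] M [ 0.17 -0.89  0.07] q [ 0.33  0.19  1.34 -0.    1.61  0.72]
-22.145819635767012
the job is handed in; nothing more can be done
```

View pics/t11.png

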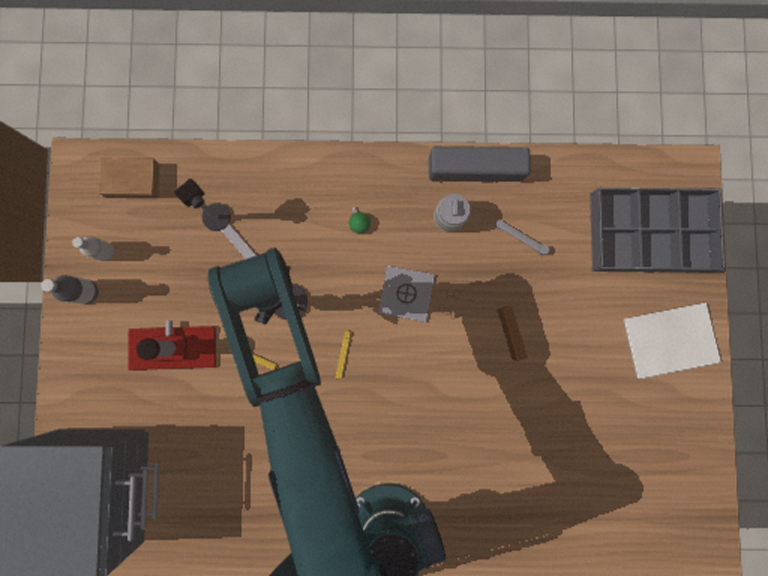

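I wiped all four chips off the plate, set the block down and turned the mirror, and handed the job in at about 26.7 s with the arm still gripping the knob. All distances and angles below are my own image measurements, since I couldn't see through the small camera.

- **Chips and block:** One sweep pushed the four chips onto the table on the plate's right-hand (-y) side. The block stands upright back at its starting spot, about 270 mm from the plate and not between plate and mirror. Pictures after placing it confirmed both.
- **Mirror:** I turned the knob about 43° (0.75 rad) clockwise. The gripper reads -22.15° seen from above, and the angle I calculated for the camera to see the mark is -22.16°. After the main turn (before a final 0.3° trim) a wrist picture showed the knob still square in the jaws. I estimate the angle is good to about 0.5°.
- **Other things:** The final top picture shows every bystander in place as far as it is visible; the arm hides part of one yellow lever, and the chips lie in the arm's shadow.

A steady side force of about 4.5 N remains at the knob, because the grip is roughly a millimetre off the turning axis. I left it, as it is well below the limits. A few low-scoring network reports were false, such as a "knob" near the chips, and I ignored them.

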